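# Release a tablet cassette from the filling dock and catch it

### The arm

A 6-joint arm with a two-finger parallel gripper is mounted at the origin on the work surface. World frame = base frame: x ahead of the robot, y to its left, z up, the work surface at z = 0. Lengths are in m, angles in rad, forces in N, time in s.
With the tool pointing down it reaches from about 0.375 to 0.925 m from the base axis. Payload 5.7 kg.
Tool frame: the origin (TCP) lies between the finger pads; the fingertips stand env.nose_length ahead of it and the grasp point (between the pads) lies 5 mm behind it (env.nose_length is the distance from the TCP to the fingertips, in m); z points along the fingers, y is the line along which they close (so a half turn about z gives the same grasp; the last joint's range is limited). The gripper opens to 88 mm and grips with 3 to 60 N. Pads are 20 mm wide; open, the fingers measure 115 mm over their backs; the gripper's body (75 mm by 178 mm) begins 61 mm behind the grasp point.
Start: joints at [1.186, 0.359, 1.51, -0, 1.272, -0.115], TCP at [0.16, 0.578, 0.21] pointing down, gripper open.
Joint ranges: [-2.97, 2.97], [-1.01, 2.36], [0.21, 2.38], [-0.96, 4.11], [0.2, 2.71], [-2.98, 2.98]. Speed limits (rad/s): [2.39, 2.39, 3.14, 3.14, 3.14, 3.14].

### API

Orientations are given as a rotation vector (axis times angle).
In Python, from plant import env gives the robot as it stands. The module is installed in compiled form; this text tells all that it offers.
- The arm moves only by the shell command python3 -m pendant 'ROWS'. ROWS is JSON, a list of rows, each a list of 3 entries, a list of its own where there are three numbers: the shift along the tool's x, y, z in m, then the turn, a rotation vector about the tool's x, y, z in degrees, then the finger opening in m, from 0 to 0.0878. A call has 1 to 12 rows; each row is the pose to reach, as a shift and turn from the pose commanded when the call began, along the tool's axes at that moment; what a row does not reach only later rows make up. A row lasts 1/8 s, in which the tool goes at most 62.5 mm and 10.7 degrees, less where a joint would pass 70% of its speed; a pose out of reach is approached as far as the arm can. A call with a gripper value outside its range is refused whole. The fingers move at their own pace and stop on an object; the grip force is fixed at half the most. Time passes only in rows, so rows that repeat a pose let the fingers close. It gives the time, the measured TCP pose, the force, the opening and the grip force at its end, in the units of the state.
- env.get_obs(): the state, without advancing time (a new reading comes with each control period).
- env.capture(name): name is "side" or "top" or "wrist"; returns the picture (420x560x3 uint8, red, green, blue); there is no depth.
- env.camera_info(name): a dict with "fx", "fy", "cx", "cy" (pixels), "rvec" (rotation vector, rad) and "tvec" (3), from world to camera coordinates, as OpenCV has them. Camera axes: x right, y down, z forward; pixel columns grow to the right and rows downward; lengths in m; the calibration is good to about 2 mm. A picture is of the moment at which its call begins: read the wrist's pose just before it. camera_info takes no time and is no camera call; for the wrist camera it gives the pose at the moment of the call.
- env.finish_job(): hands the job in; it is judged then, once.
Trained networks look in the newest picture that a camera, given by its name, has taken for a name from the list of things; names that differ only in an ending like _2 or _b are one class to them, and where a whole thing is asked for, a point or a joint stands for the part that bears it (a point fixed in the world has none). Each returns a list of dicts, best first, with "confidence" (0 to 1); they miss things now and then, are a little off and sometimes report something else, mostly with a low value. They report only what shows in the picture. A call takes as long as a camera call. They do not tell look-alikes from the thing itself.
- env.search_frame(camera, label): "box" ([left, top, width, height] in pixels, round what is visible of it).
The state is a dict: "clock": time; "q": joint angles; "joint_velocities": joint speeds; "joint_efforts": joint torques, N m; "tcp_pos": TCP position; "tool_rot": TCP orientation; "contact_force": force on the tool from outside, world axes, zero at the start; "torque": the same for the moment, N m; "grip_width": opening from 0.0 (shut) to 1.0 (fully open); "grip_force": force on a finger pad.
Only numpy, scipy, OpenCV 4.12 (cv2) and the standard library are available. Lean on these libraries where they do the work, as an engineer would, in place of code of your own. Each camera call takes 0.05 s, during which the arm holds its last target. There are 200 camera calls.

### The job

Release the deep tablet cassette (the tallest of the three) from the filling dock: press down the release key just to the right of it with one finger, and trap the cassette on the ramp with the other finger as it pops out, before it slides away. Only press and stop it, never lift it, and leave the two shallow cassettes seated and the things around the dock where they are. Finish still holding the cassette back on the ramp with that finger, the cassette at rest and clear of its latch.

Things in the scene. Friction and masses are not known exactly. Their poses are not given: they have to be found in the camera images.
- dock: fixed beige cassette dock, 260 (x) x 285 (y) mm; place and yaw vary. Origin: centre of underside on the counter; +x to its rear (104 mm high housing, x 0.060 to 0.138), +y left seen from the robot. Three lanes centred on y = 0.110 (left), 0.022, -0.066 (right) slope down towards -x (the robot) at 16 degrees, runner tops z = 0.0453 + 0.287 (x + 0.033), to the open edge at x = -0.120, z = 0.0205
- deep_cassette: the deepest (tallest) grey tablet cassette, 58 mm tall, loose in a bay. Foot 90 long x 46 wide x 24 high; the pale hopper with a white lid covers its rear 65 mm, leaving a low step in front. 150 to 300 g. Origin: centre of its underside; own +x runs uphill into the dock, front face 45 mm along -x, own z square to the 16 degree slope. Seated origin: dock (0.010, lane y, 0.058).
- shallow_cassette_a: shallow grey tablet cassette, 33 mm tall, loose in a bay. Foot 90 long x 46 wide x 24 high; the pale hopper with a white lid covers its rear 65 mm, leaving a low step in front. 220 g. Origin: centre of its underside; own +x runs uphill into the dock, front face 45 mm along -x, own z square to the 16 degree slope. Seated origin: dock (0.010, lane y, 0.058).
- shallow_cassette_b: the other shallow grey tablet cassette, 33 mm tall, loose in a bay. Foot 90 long x 46 wide x 24 high; the pale hopper with a white lid covers its rear 65 mm, leaving a low step in front. 220 g. Origin: centre of its underside; own +x runs uphill into the dock, front face 45 mm along -x, own z square to the 16 degree slope. Seated origin: dock (0.010, lane y, 0.058).
- key_left_top (a point): middle of the top of the left bay's release key, a level black key 34 mm (dock x) x 24 mm (dock y), right of its lane: 44 mm from the lane's centre line towards dock -y. At rest at dock (-0.083, 0.066, 0.051): 20 mm above the lane beside it, 10 mm above it when fully down
- key_left (a joint): travel of the left key in m: 0 = up, 0.010 = down on its stop. About 1.5 N to start, 4 N fully down, plus up to 1 N of latch rubbing. At 7 to 9 mm the latch drops and a damped spring plunger at once shoves that bay's cassette 26 mm down the ramp (3 N falling to 1.6 N); then it slides on by its weight, off the edge in under a second if nothing stops it
- ramp_left (a point): fixed point on the left lane's centre line, level with the runner tops, right beside the key (dock x = -0.083). The lane is empty here, 49 mm wide between 6 mm high guides. A finger standing here before the key goes down, its tip 5 to 20 mm above the runners, stops the cassette after about 35 mm of travel; it needs 16 mm to be clear of the latch and must not go past 70 mm
- latch_left (a point): fixed point on the left lane's centre line at the steel latch (9 mm high, 14 mm wide), on runner-top height: the bottom edge of a seated cassette's front face is here. That face leans forward with the slope: its top edge is 7 mm further to dock -x and 23 mm higher. The two steel runners are slippery
- key_mid_top (a point): middle of the top of the middle bay's release key, a level black key 34 mm (dock x) x 24 mm (dock y), right of its lane: 44 mm from the lane's centre line towards dock -y. At rest at dock (-0.083, -0.022, 0.051): 20 mm above the lane beside it, 10 mm above it when fully down
- key_mid (a joint): travel of the middle key in m: 0 = up, 0.010 = down on its stop. About 1.5 N to start, 4 N fully down, plus up to 1 N of latch rubbing. At 7 to 9 mm the latch drops and a damped spring plunger at once shoves that bay's cassette 26 mm down the ramp (3 N falling to 1.6 N); then it slides on by its weight, off the edge in under a second if nothing stops it
- ramp_mid (a point): fixed point on the middle lane's centre line, level with the runner tops, right beside the key (dock x = -0.083). The lane is empty here, 49 mm wide between 6 mm high guides. A finger standing here before the key goes down, its tip 5 to 20 mm above the runners, stops the cassette after about 35 mm of travel; it needs 16 mm to be clear of the latch and must not go past 70 mm
- latch_mid (a point): fixed point on the middle lane's centre line at the steel latch (9 mm high, 14 mm wide), on runner-top height: the bottom edge of a seated cassette's front face is here. That face leans forward with the slope: its top edge is 7 mm further to dock -x and 23 mm higher. The two steel runners are slippery
- key_right_top (a point): middle of the top of the right bay's release key, a level black key 34 mm (dock x) x 24 mm (dock y), right of its lane: 44 mm from the lane's centre line towards dock -y. At rest at dock (-0.083, -0.110, 0.051): 20 mm above the lane beside it, 10 mm above it when fully down
- key_right (a joint): travel of the right key in m: 0 = up, 0.010 = down on its stop. About 1.5 N to start, 4 N fully down, plus up to 1 N of latch rubbing. At 7 to 9 mm the latch drops and a damped spring plunger at once shoves that bay's cassette 26 mm down the ramp (3 N falling to 1.6 N); then it slides on by its weight, off the edge in under a second if nothing stops it
- ramp_right (a point): fixed point on the right lane's centre line, level with the runner tops, right beside the key (dock x = -0.083). The lane is empty here, 49 mm wide between 6 mm high guides. A finger standing here before the key goes down, its tip 5 to 20 mm above the runners, stops the cassette after about 35 mm of travel; it needs 16 mm to be clear of the latch and must not go past 70 mm
- latch_right (a point): fixed point on the right lane's centre line at the steel latch (9 mm high, 14 mm wide), on runner-top height: the bottom edge of a seated cassette's front face is here. That face leans forward with the slope: its top edge is 7 mm further to dock -x and 23 mm higher. The two steel runners are slippery
- pill_bottle: white round pill bottle, 48 mm across, 85 mm high, standing loose beside the dock; origin: centre of its underside
- amber_jar: amber jar, 54 mm across, 70 mm high, loose; origin: centre of its underside
- drug_carton: flat medicine carton, 48 x 110 x 22 mm (own x, y, z), lying loose on the counter in front of the dock; origin: centre of its underside
- blister_carton: medicine carton standing on edge, 30 x 75 x 52 mm (own x, y, z), loose; origin: centre of its underside
- pen: pen, 137 mm long (own x), 12 mm high, lying loose on the counter in front of the dock; origin: underside, at mid length of its 125 mm barrel
- counting_tray: shallow white tablet counting tray, 130 x 160 x 18 mm (own x, y, z), loose; origin: centre of its underside
- dose_cup: small white dosing cup, 44 mm across the rim, 45 mm high, loose; origin: centre of its underside
Not all that is in view belongs to the job. What is shaped like the deep_cassette but black, purple or red is not meant.

How it is judged:
On the way, in this order (a step that is already met when the one before it is completed fails the run):
1. the release key to the right of the deep cassette is pressed while the cassette is still in its bay (((value of joint key_left above 0.004 m and x of deep_cassette in the frame of dock above 0.003 m and y of deep_cassette in the frame of dock between 0.08 and 0.14 m) or (value of joint key_mid above 0.004 m and x of deep_cassette in the frame of dock above 0.003 m and y of deep_cassette in the frame of dock between -0.008 and 0.052 m) or (value of joint key_right above 0.004 m and x of deep_cassette in the frame of dock above 0.003 m and y of deep_cassette in the frame of dock between -0.096 and -0.036 m))), for 0.02 s.
2. the popped cassette is stopped by a finger on the ramp, clear of its latch (x of deep_cassette in the frame of dock between -0.058 and -0.005 m and contact force between the fingers and deep_cassette above 0.05 N and linear speed of deep_cassette below 0.02 m/s and angle between deep_cassette's own z axis and vertical below 0.4 rad and z of deep_cassette in the frame of dock below 0.063 m), for 0.3 s.
At the end, for the whole second after the job is handed in: the deep cassette is at rest on its ramp, 16 to 70 mm down the slope from its seat, flat on the runners, a finger still pressing on it (over 0.05 N); the shallow cassettes still seated (within 6 mm), no other thing moved by 30 mm (all of step 2 and distance of each of shallow_cassette_a, shallow_cassette_b from where it was at the start of the episode below 0.006 m and distance of each of pill_bottle, amber_jar, drug_carton, blister_carton, pen, counting_tray, dose_cup from where it was at the start of the episode below 0.03 m); the arm keeps its last pose, push and grip.
It fails at once if the deep cassette slid away down the ramp (more than 75 mm) (x of deep_cassette in the frame of dock below -0.062 m).
It fails at once if the deep cassette was lifted off the runners or tipped (z of deep_cassette in the frame of dock above 0.068 m or angle between deep_cassette's own z axis and vertical above 0.5 rad).
It fails at once if a shallow cassette was released or pushed (more than 6 mm) (distance of any of shallow_cassette_a, shallow_cassette_b from where it was at the start of the episode above 0.006 m).
It fails at once if a thing standing about the dock was knocked or moved (30 mm) (distance of any of pill_bottle, amber_jar, drug_carton, blister_carton, pen, counting_tray, dose_cup from where it was at the start of the episode above 0.03 m).
It also fails if it takes over 32 s, if anything falls off the work surface, if the arm or the gripper's body presses on something with over 40 N, if the wrist force passes 120 N, or if a joint passes its speed limit or range.

## Working session

There is one attempt and no reset: what is moved stays moved. The work goes in short steps, Python scripts to look and compute and a shell command to move; the robot and the scene stay as the last step left them, time stands still between calls to the robot, and variables do not carry over. Pictures are saved under pics/ and viewed, at most 10 in all, crops included, and the job is handed in when it is done.

```bash
mkdir -p pics; python3 - <<'E'
from plant import env
import cv2, numpy as np
o=env.get_obs(); print(o['clock'],o['tcp_pos'],o['tool_rot'],env.nose_length)
ims=[]
for c in ['side','top']:
    im=env.capture(c); cv2.imwrite(f'pics/{c}0.png',im[...,::-1])
    i=env.camera_info(c); R=cv2.Rodrigues(np.array(i['rvec']))[0]; print(c,i['fx'],i['cx'],i['cy'],-R.T@np.array(i['tvec']))
    for l in ['dock','deep_cassette','shallow_cassette_a','key_left_top']:
        print(l,[(np.round(d['box']).tolist(),round(d['confidence'],2)) for d in env.search_frame(c,l)][:4])
E
```

```text
0.0 [0.15965475 0.57761996 0.20881695] [-4.22409550e-01 -3.11260241e+00  2.80746748e-03] 0.014
side 504.46405975167636 272.0615709489004 215.87761779022287 [ 0.38820616 -1.1032804   0.77911327]
dock [([242.0, 178.0, 125.0, 99.0], 0.58)]
deep_cassette [([195.0, 164.0, 26.0, 26.0], 0.86), ([270.0, 172.0, 37.0, 36.0], 0.76), ([306.0, 310.0, 46.0, 45.0], 0.64), ([182.0, 188.0, 41.0, 24.0], 0.61)]
shallow_cassette_a [([278.0, 202.0, 36.0, 21.0], 0.89), ([242.0, 175.0, 124.0, 98.0], 0.73), ([290.0, 214.0, 33.0, 29.0], 0.7)]
key_left_top [([252.0, 204.0, 24.0, 15.0], 0.67), ([272.0, 174.0, 36.0, 33.0], 0.52)]
top 472.4647533623592 270.9390788820247 208.43517202089933 [0.35054216 0.01491442 1.21353557]
dock [([212.0, 136.0, 119.0, 120.0], 0.94)]
deep_cassette [([165.0, 278.0, 36.0, 46.0], 0.89), ([403.0, 188.0, 34.0, 36.0], 0.83), ([100.0, 276.0, 45.0, 35.0], 0.73), ([247.0, 231.0, 7.0, 9.0], 0.68)]
shallow_cassette_a [([253.0, 177.0, 23.0, 39.0], 0.87), ([291.0, 172.0, 16.0, 40.0], 0.84)]
key_left_top [([242.0, 226.0, 12.0, 18.0], 0.42)]
```

View pics/top0.png

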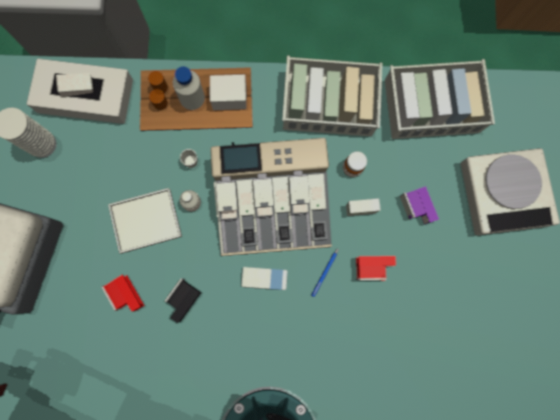

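View pics/side0.png

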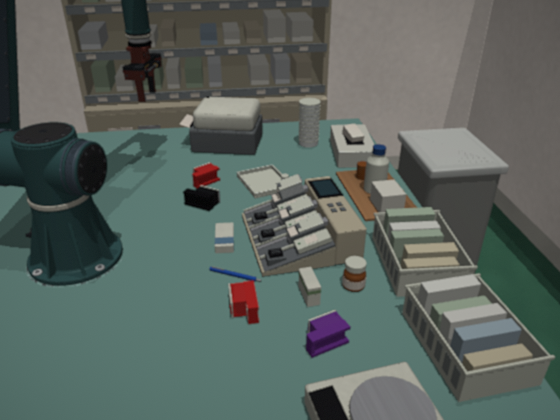

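Candidates in the dock, as (column, row) in the top view: left bay (228,195), middle (264,195), right (300,193). The left one looks tallest from the side (288,188). The red, black and purple look-alikes on the counter are not meant. I'll confirm in crops.

```bash
python3 - <<'E'
import cv2
a=cv2.imread('pics/top0.png')[130:265,200:345]; cv2.imwrite('pics/topc.png',cv2.resize(a,None,fx=4,fy=4,interpolation=cv2.INTER_CUBIC))
a=cv2.imread('pics/side0.png')[165:285,235:375]; cv2.imwrite('pics/sidec.png',cv2.resize(a,None,fx=4,fy=4,interpolation=cv2.INTER_CUBIC))
E
```

```text
(no output)
```

View pics/topc.png

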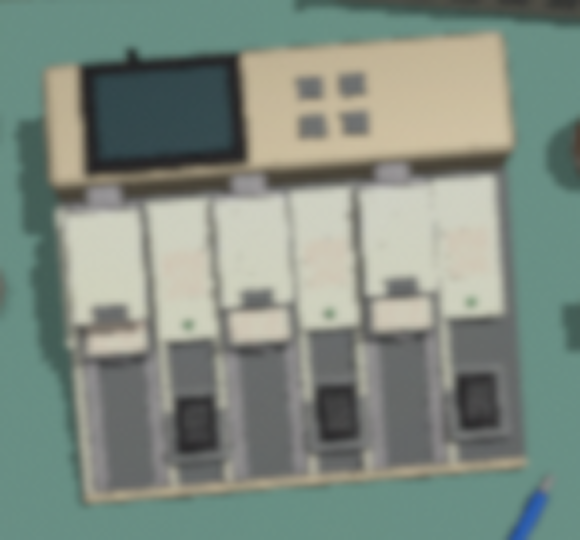

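View pics/sidec.png

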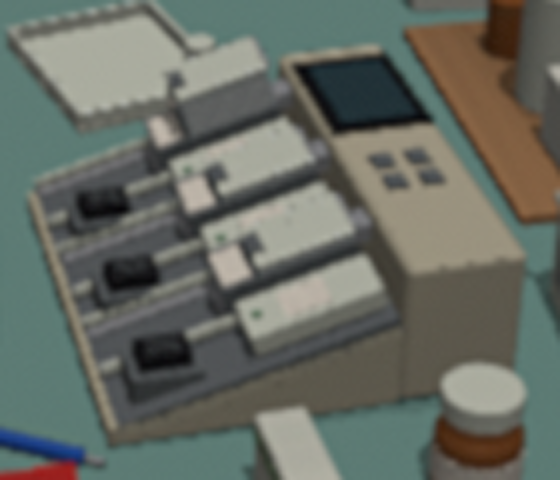

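The crops confirm it. The left bay (top crop 105,265; side crop 220,95) holds the tall cassette; the middle and right ones are low. Its key is the black one at top crop (196,424), side crop (103,200).

```bash
cat > h.py <<'E'
from plant import env
import cv2, numpy as np
from scipy.optimize import least_squares
from scipy.spatial.transform import Rotation as Rot
def proj(c,P):
    i=c if isinstance(c,dict) else env.camera_info(c)
    K=np.array([[i['fx'],0,i['cx']],[0,i['fy'],i['cy']],[0,0,1]])
    return cv2.projectPoints(np.array(P,float),np.array(i['rvec']),np.array(i['tvec']),K,None)[0][:,0]
def d2w(p,P):
    P=np.atleast_2d(P); return Rot.from_euler('z',p[2]).apply(P)+[p[0],p[1],0]
def fit(obs,p0):
    f=lambda p:np.concatenate([(proj(c,d2w(p,P))-uv).ravel() for c,P,uv in obs])
    r=least_squares(f,p0,loss='soft_l1'); return r.x,f(r.x).reshape(-1,2)
def toolmove(pw,yaw):
    o=env.get_obs(); R=Rot.from_rotvec(o['tool_rot'])
    T=Rot.from_euler('z',yaw)*Rot.from_matrix(np.diag([-1,1,-1.]))
    return R.inv().apply(np.array(pw)-o['tcp_pos']), (R.inv()*T).as_rotvec(degrees=True)
KEYS=np.array([[-.083,.066,.051],[-.083,-.022,.051],[-.083,-.110,.051]])
E
python3 - <<'E'
from h import *
H=np.array([[.138,.1425,.104],[.138,-.1425,.104]])
t=np.array([[196,424],[337,411],[478,401],[46,68],[503,34]])/4+[199.6,129.6]
s=np.array([[103,200],[130,271],[162,350]])/4+[234.6,164.6]
p,e=fit([('top',np.vstack([KEYS,H]),t),('side',KEYS,s)],[.5,0,.07])
print(p,e.round(1).tolist())
w=d2w(p,[[-.083,.088,.051],[-.083,.066,.051],[-.083,.11,.031]]);print(w)
tgt=w[0].copy(); tgt[2]=.17; print(toolmove(tgt,p[2]))
E
```

```text
[0.57630628 0.00432558 0.10989618] [[0.3, -0.0], [0.5, 0.3], [0.6, -0.1], [-1.1, -0.8], [0.7, -1.4], [-0.7, -0.4], [-0.4, -0.7], [-0.6, -0.8]]
[[0.48415557 0.08269168 0.051     ]
 [0.48656842 0.0608244  0.051     ]
 [0.48174271 0.10455897 0.031     ]]
(array([-0.44458244, -0.39116645,  0.03966586]), array([-1.05818367e-02, -2.52560872e-03, -2.17543098e+01]))
```

```bash
python3 -m pendant '[[[-0.444,-0.391,0.02],[0,0,-21.8],0.0305],[[-0.444,-0.391,0.02],[0,0,-21.8],0.0305],[[-0.444,-0.391,0.02],[0,0,-21.8],0.0305],[[-0.444,-0.391,0.02],[0,0,-21.8],0.0305],[[-0.444,-0.391,0.02],[0,0,-21.8],0.0305],[[-0.444,-0.391,0.02],[0,0,-21.8],0.0305],[[-0.444,-0.391,0.02],[0,0,-21.8],0.0305],[[-0.444,-0.391,0.02],[0,0,-21.8],0.0305],[[-0.444,-0.391,0.02],[0,0,-21.8],0.0305],[[-0.444,-0.391,0.02],[0,0,-21.8],0.0305],[[-0.444,-0.391,0.02],[0,0,-21.8],0.0305],[[-0.444,-0.391,0.02],[0,0,-21.8],0.0305]]'
python3 - <<'E'
from h import *
o=env.get_obs();i=env.camera_info('wrist');print(o['clock'],o['tcp_pos'],o['grip_width'])
im=env.capture('wrist')
p=[0.57630628,0.00432558,0.10989618]
cv2.imwrite('pics/w1raw.png',im[...,::-1])
im=im[...,::-1].copy()
k=np.array([[dx,dy,0] for dx,dy in [(-.017,-.012),(-.017,.012),(.017,.012),(.017,-.012)]])
for K in KEYS: cv2.polylines(im,[proj(i,d2w(p,K+k)).round().astype(int)],True,(0,0,255),1)
for q in proj(i,d2w(p,[[-.083,.11,.031],[-.033,.11,.0453],[-.12,.1425,.0205]])): cv2.circle(im,tuple(int(v) for v in q),3,(0,255,0),1)
cv2.imwrite('pics/w1.png',im)
import pickle;pickle.dump(i,open('w1.pkl','wb'))
for l in ['key_left_top','deep_cassette']:print([(d['box'],d['confidence']) for d in env.search_frame('wrist',l)])
E
```

```text
clock: 2.0
tcp_pos: [0.4829, 0.0836, 0.1896]
tool_rot: [0.173, -3.136, -0.001]
contact_force: [0.2, 0.4, 0.2]
grip_width: 0.35
grip_force: 0.0
2.0 [0.48288516 0.0836348  0.18956994] 0.3496925934126951
[([252.2, 178.3, 57.6, 65.3], 0.88), ([281.4, 242.8, 42.2, 106.9], 0.49)]
[([0.0, 68.1, 27.1, 58.1], 0.95), ([381.4, 0.8, 109.5, 108.1], 0.91), ([282.4, 243.0, 41.6, 107.1], 0.68)]
```

View pics/w1.png

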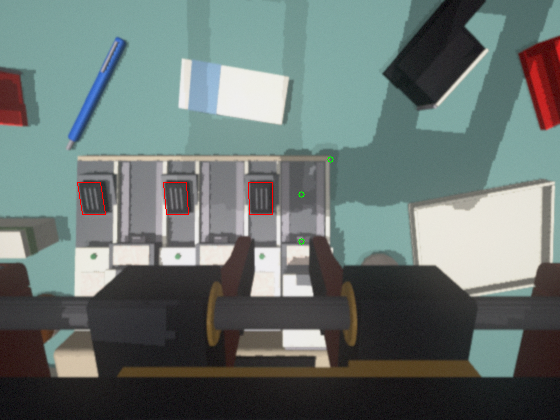

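The wrist view shows the left key at (261,198) and the empty lane beside it at (301,195). The projected model matches the keys to about 2 px (≈2 mm), so I'm working out the descent.

```bash
python3 - <<'E'
from h import *
p=[0.57630628,0.00432558,0.10989618]
t=d2w(p,[-.083,.088,.070])[0]
print(toolmove(t,p[2]))
E
```

```text
(array([-0.00123256, -0.00167919,  0.11971579]), array([ 0.01208303, -0.02042682,  0.13692394]))
```

```bash
python3 -m pendant '[[[-0.001,-0.002,0.06],[0,0,0],0.0305],[[-0.001,-0.002,0.10],[0,0,0],0.0305],[[-0.001,-0.002,0.117],[0,0,0],0.0305],[[-0.001,-0.002,0.117],[0,0,0],0.0305],[[-0.001,-0.002,0.117],[0,0,0],0.0305]]'
python3 - <<'E'
from h import *
a=env.capture('wrist')[130:290,180:400,::-1]
b=env.capture('side')[150:270,220:340,::-1]
a=cv2.resize(a,None,fx=2,fy=2);b=cv2.resize(b,(320,320),interpolation=cv2.INTER_CUBIC)
cv2.imwrite('pics/c2.png',np.hstack([a,b]))
E
```

```text
clock: 2.78
tcp_pos: [0.4853, 0.0818, 0.0735]
tool_rot: [-0.175, 3.135, -0.0]
contact_force: [0.2, 0.3, 0.5]
grip_width: 0.343
grip_force: 0.0
```

View pics/c2.png

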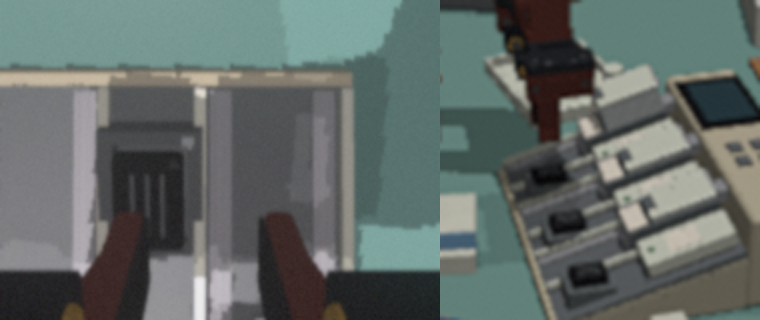

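```bash
python3 - <<'E'
from h import *
p=[0.57630628,0.00432558,0.10989618]
i=env.camera_info('wrist');o=env.get_obs();R=Rot.from_rotvec(o['tool_rot'])
f=lambda P:((proj(i,P)-[180,130])*2).round().tolist()
print(o['tcp_pos'])
print('tips',f([R.apply([x,y,.014])+o['tcp_pos'] for y in(-.0285,-.015,.015,.0285) for x in (-.01,.01)]))
k=np.array([[dx,dy,0] for dx,dy in [(-.017,-.012),(-.017,.012),(.017,.012),(.017,-.012)]])
print('key',f(d2w(p,KEYS[0]+k)),'front corner',f(d2w(p,[-.12,.1425,.0205])))
E
```

```text
[0.48577013 0.08149524 0.07379956]
tips [[120.0, 246.0], [118.0, 188.0], [161.0, 246.0], [160.0, 188.0], [252.0, 246.0], [254.0, 188.0], [293.0, 246.0], [296.0, 188.0]]
key [[108.0, 155.0], [181.0, 155.0], [181.0, 251.0], [112.0, 250.0]] front corner [[358.0, 83.0]]
```

Both fingers are over the key and the lane. I'll make a small correction (+2 mm tool y, +1.5 mm tool x, slightly narrower opening), then press in steps.

```bash
python3 -m pendant '[[[0.0015,0.002,0],[0,0,0],0.029],[[0.0015,0.002,0],[0,0,0],0.029],[[0.0015,0.002,0.008],[0,0,0],0.029],[[0.0015,0.002,0.012],[0,0,0],0.029],[[0.0015,0.002,0.016],[0,0,0],0.029],[[0.0015,0.002,0.019],[0,0,0],0.029],[[0.0015,0.002,0.021],[0,0,0],0.029],[[0.0015,0.002,0.021],[0,0,0],0.029],[[0.0015,0.002,0.021],[0,0,0],0.029],[[0.0015,0.002,0.021],[0,0,0],0.029],[[0.0015,0.002,0.021],[0,0,0],0.029]]'
python3 - <<'E'
from h import *
a=env.capture('wrist')[130:290,180:400,::-1]
b=env.capture('side')[150:270,220:340,::-1]
a=cv2.resize(a,None,fx=2,fy=2);b=cv2.resize(b,(320,320),interpolation=cv2.INTER_CUBIC)
cv2.imwrite('pics/c3.png',np.hstack([a,b]))
E
```

```text
clock: 4.25
tcp_pos: [0.4832, 0.083, 0.0518]
tool_rot: [-0.174, 3.137, -0.0]
contact_force: [0.5, 0.2, -1.0]
grip_width: 0.332
grip_force: 0.0
```

View pics/c3.png

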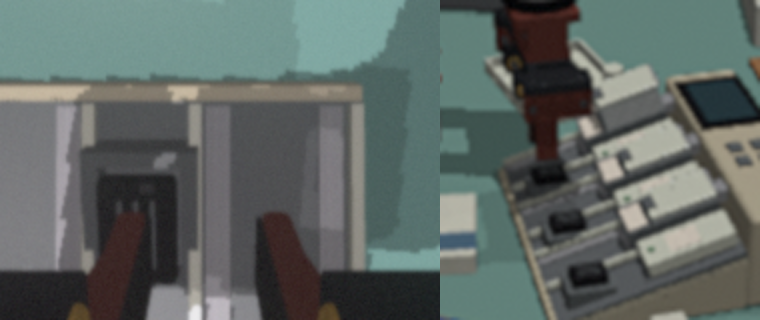

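```bash
python3 - <<'E'
from h import *
p=[0.57630628,0.00432558,0.10989618]
o=env.get_obs();R=Rot.from_rotvec(o['tool_rot'])
fs=lambda P:((proj('side',P)-[220,150])*320/120+[440,0]).round().tolist()
i=env.camera_info('wrist');fw=lambda P:((proj(i,P)-[180,130])*2).round().tolist()
print(o['tcp_pos'],o['contact_force'],R.as_matrix()[:,1].round(2))
tip=[R.apply([0,y,.014])+o['tcp_pos'] for y in(-.022,.022)]
print(tip,'side tips',fs(tip),'wrist',fw(tip))
up=d2w(p,[[-.083,.066,.051],[-.083,.066,.041]]); print('key up/down side',fs(up),'wrist',fw(up))
E
```

```text
[0.48319493 0.08299546 0.05173133] [-0.7140075   0.29607451  0.03345546] [-0.11  0.99 -0.  ]
[array([0.48562684, 0.06112868, 0.03773383]), array([0.48076683, 0.10485945, 0.03772884])] side tips [[545.0, 182.0], [536.0, 160.0]] wrist [[139.0, 217.0], [275.0, 217.0]]
key up/down side [[546.0, 171.0], [546.0, 179.0]] wrist [[133.0, 235.0], [137.0, 223.0]]
```

```bash
python3 - <<'E'
import cv2,numpy as np
a=cv2.imread('pics/c3.png')
from plant import env
b=env.capture('side')[170:230,235:295,::-1]
cv2.imwrite('pics/c4.png',cv2.resize(b,(600,600),interpolation=cv2.INTER_CUBIC))
E
```

```text
(no output)
```

View pics/c4.png

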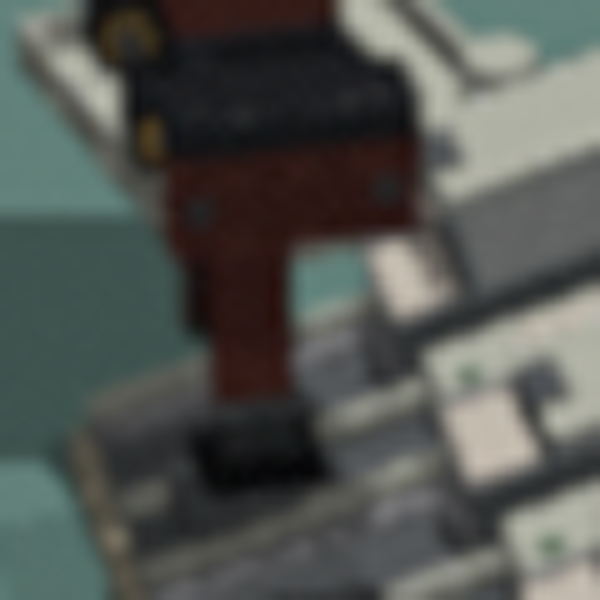

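```bash
python3 - <<'E'
from h import *
p=[0.57630628,0.00432558,0.10989618]
o=env.get_obs();R=Rot.from_rotvec(o['tool_rot'])
i=env.camera_info('wrist');fw=lambda P:((proj(i,P)-[180,130])*2).round().tolist()
fs=lambda P:((proj('side',P)-[235,170])*10).round().tolist()
for n in (.014,.004,-.006,-.016,-.026):
    P=[R.apply([.01,y,n])+o['tcp_pos'] for y in (-.0281,-.0146,.0146,.0281)]
    print(n,'wrist',fw(P),'side near',fs([R.apply([x,-.0281,n])+o['tcp_pos'] for x in(.01,-.01)]))
k=np.array([[dx,dy,0] for dx,dy in [(-.017,-.012),(-.017,.012),(.017,.012),(.017,-.012)]])
for z in (0,-.01): print('key',fw(d2w(p,KEYS[0]+k+[0,0,z])),fs(d2w(p,KEYS[0]+k+[0,0,z])))
print('front corner',fw(d2w(p,[[-.12,.1425,.0205],[-.13,.1425,.0205]])))
E
```

```text
0.014 wrist [[119.0, 188.0], [161.0, 188.0], [253.0, 188.0], [295.0, 188.0]] side near [[213.0, 499.0], [284.0, 489.0]]
0.004 wrist [[115.0, 197.0], [159.0, 197.0], [255.0, 198.0], [299.0, 198.0]] side near [[212.0, 468.0], [284.0, 459.0]]
-0.006 wrist [[110.0, 208.0], [157.0, 208.0], [258.0, 208.0], [305.0, 208.0]] side near [[211.0, 437.0], [283.0, 427.0]]
-0.016 wrist [[105.0, 220.0], [154.0, 220.0], [261.0, 221.0], [310.0, 221.0]] side near [[210.0, 405.0], [282.0, 396.0]]
-0.026 wrist [[99.0, 234.0], [151.0, 234.0], [265.0, 234.0], [317.0, 234.0]] side near [[209.0, 374.0], [282.0, 364.0]]
key [[92.0, 181.0], [172.0, 182.0], [174.0, 286.0], [96.0, 286.0]] [[194.0, 473.0], [177.0, 427.0], [298.0, 412.0], [317.0, 457.0]]
key [[97.0, 172.0], [174.0, 172.0], [175.0, 272.0], [101.0, 272.0]] [[195.0, 504.0], [178.0, 458.0], [298.0, 442.0], [317.0, 488.0]]
front corner [[368.0, 99.0], [370.0, 69.0]]
```

The wrist and side views agree that the key is still up, at wrist crop (137,230). The fingertips, at wrist crop row 213 and side crop row 397, are roughly 12–15 mm above it, so they sit higher than nose_length implies. There is no contact force, so I'll keep going down in small steps and watch the force.

```bash
python3 -m pendant '[[[0,0.001,0.004],[0,0,0],0.029],[[0,0.001,0.008],[0,0,0],0.029],[[0,0.001,0.008],[0,0,0],0.029],[[0,0.001,0.008],[0,0,0],0.029]]'
python3 - <<'E'
from h import *
print(env.get_obs()['contact_force'])
a=env.capture('wrist')[130:290,180:400,::-1]
b=env.capture('side')[170:230,235:295,::-1]
a=cv2.resize(a,None,fx=2,fy=2);b=cv2.resize(b,(320,320),interpolation=cv2.INTER_CUBIC)
cv2.imwrite('pics/c5.png',np.hstack([a,b]))
E
```

```text
clock: 4.9
tcp_pos: [0.483, 0.084, 0.0436]
tool_rot: [0.174, -3.137, 0.0]
contact_force: [1.4, -0.3, -0.5]
grip_width: 0.33
grip_force: 0.0
[ 1.35040363 -0.29102946 -0.46878232]
```

View pics/c5.png

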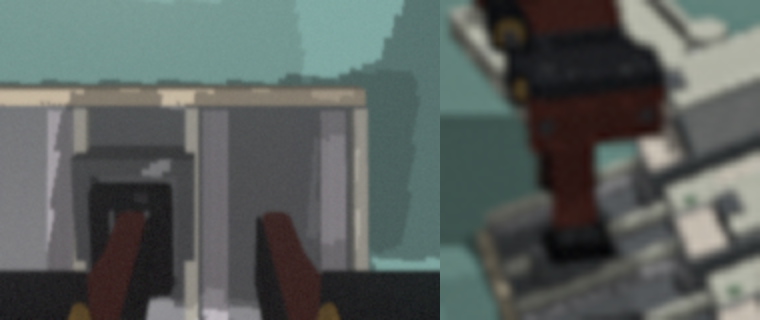

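The tip (side crop 573,232) is now right over the key (578,243), a few mm above it. I'll continue by force.

```bash
python3 -m pendant '[[[0,0,0.002],[0,0,0],0.029],[[0,0,0.004],[0,0,0],0.029],[[0,0,0.005],[0,0,0],0.029],[[0,0,0.005],[0,0,0],0.029]]'
python3 -m pendant '[[[0,0,0.002],[0,0,0],0.029],[[0,0,0.003],[0,0,0],0.029],[[0,0,0.003],[0,0,0],0.029]]'
```

```text
clock: 5.5
tcp_pos: [0.4829, 0.084, 0.0385]
tool_rot: [0.174, -3.136, 0.0]
contact_force: [0.3, 1.5, 0.3]
grip_width: 0.329
grip_force: 0.0
clock: 5.88
tcp_pos: [0.483, 0.084, 0.0357]
tool_rot: [-0.174, 3.137, -0.0]
contact_force: [0.1, 0.4, 0.8]
grip_width: 0.327
grip_force: 0.5
```

```bash
python3 -m pendant '[[[0,0,0.002],[0,0,0],0.029],[[0,0,0.004],[0,0,0],0.029],[[0,0,0.004],[0,0,0],0.029],[[0,0,0.004],[0,0,0],0.029]]'
python3 -m pendant '[[[0,0,0.002],[0,0,0],0.029],[[0,0,0.003],[0,0,0],0.029],[[0,0,0.003],[0,0,0],0.029],[[0,0,0.003],[0,0,0],0.029]]'
```

```text
clock: 6.38
tcp_pos: [0.4829, 0.084, 0.0316]
tool_rot: [0.174, -3.136, 0.0]
contact_force: [-1.1, 0.1, 2.2]
grip_width: 0.33
grip_force: 2.0
clock: 6.88
tcp_pos: [0.4829, 0.084, 0.0286]
tool_rot: [0.174, -3.137, 0.0]
contact_force: [-1.3, -0.8, 3.9]
grip_width: 0.33
grip_force: 2.5
```

```bash
python3 -m pendant '[[[0,0,0.002],[0,0,0],0.029],[[0,0,0.003],[0,0,0],0.029],[[0,0,0.003],[0,0,0],0.029],[[0,0,0.003],[0,0,0],0.029],[[0,0,0.003],[0,0,0],0.029]]'
python3 - <<'E'
from h import *
print(env.get_obs()['contact_force'])
a=env.capture('wrist')[130:290,180:400,::-1]
b=env.capture('side')[170:230,235:295,::-1]
a=cv2.resize(a,None,fx=2,fy=2);b=cv2.resize(b,(320,320),interpolation=cv2.INTER_CUBIC)
cv2.imwrite('pics/c6.png',np.hstack([a,b]))
E
```

```text
clock: 7.5
tcp_pos: [0.483, 0.084, 0.0276]
tool_rot: [-0.174, 3.136, -0.0]
contact_force: [-7.8, -0.5, 31.1]
grip_width: 0.33
grip_force: 15.8
[-7.79296904 -0.51829172 31.09230959]
```

The key is on its stop at 31 N. I'll ease off a little and look.

```bash
python3 -m pendant '[[[0,0,-0.0013],[0,0,0],0.029],[[0,0,-0.0013],[0,0,0],0.029],[[0,0,-0.0013],[0,0,0],0.029]]'
python3 - <<'E'
from h import *
p=[0.57630628,0.00432558,0.10989618]
print(env.get_obs()['contact_force'])
a=env.capture('wrist')[130:290,180:400,::-1]
b=env.capture('side')[160:220,245:305,::-1]
a=cv2.resize(a,None,fx=2,fy=2);b=cv2.resize(b,(320,320),interpolation=cv2.INTER_CUBIC)
cv2.imwrite('pics/c7.png',np.hstack([a,b]))
# expected lid-front corners (own x -.02, z .058) near side y=-.023 for seated / 35 mm slid
s=np.deg2rad(16);ax=np.array([np.cos(s),0,np.sin(s)]);az=np.array([-np.sin(s),0,np.cos(s)])
for d in (0,.02,.035,.05):
    O=np.array([.010,.110,.058])-d*ax
    P=d2w(p,[O+x*ax+[0,-.023,0]+z*az for x,z in((-.02,.058),(.045,.058))])
    print(d,((proj('side',P)-[245,160])*320/60+[440,0]).round().tolist())
E
```

```text
clock: 7.98
tcp_pos: [0.483, 0.084, 0.028]
tool_rot: [-0.174, 3.136, -0.0]
contact_force: [-4.2, 0.1, 17.3]
grip_width: 0.328
grip_force: 8.8
[-4.2299615   0.07636472 17.2501668 ]
0 [[618.0, 158.0], [737.0, 113.0]]
0.02 [[581.0, 172.0], [700.0, 127.0]]
0.035 [[554.0, 183.0], [673.0, 138.0]]
0.05 [[526.0, 193.0], [645.0, 148.0]]
```

View pics/c7.png

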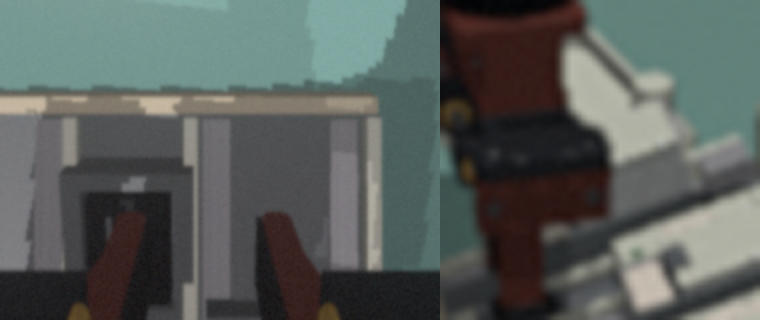

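The key is down. The cassette's rear corner in the side crop, at about (690,142), has moved from the seated (737,113), so it has slid about 30 mm and sits against the finger. I'll nudge the finger 3 mm uphill and see if the cassette follows, which would prove contact.

```bash
cat > reg.py <<'E'
from h import *
import sys
b=cv2.cvtColor(env.capture('side'),cv2.COLOR_RGB2GRAY).astype(np.float32)
t=b[175:198,277:294]; n=sys.argv[1]; np.save(n,b)
if len(sys.argv)>2:
    a=np.load(sys.argv[2])
    t=a[172:197,278:294]; r=cv2.matchTemplate(cv2.resize(b[164:205,270:302],None,fx=8,fy=8,interpolation=cv2.INTER_CUBIC),cv2.resize(t,None,fx=8,fy=8,interpolation=cv2.INTER_CUBIC),cv2.TM_CCOEFF_NORMED)
    _,m,_,l=cv2.minMaxLoc(r); print('shift px',l[0]/8-8,l[1]/8-8,m)
E
python3 reg.py a.npy; python3 reg.py b.npy a.npy
python3 -m pendant '[[[-0.002,0,0],[0,0,0],0.029],[[-0.004,0,0],[0,0,0],0.029],[[-0.004,0,0],[0,0,0],0.029],[[-0.004,0,0],[0,0,0],0.029]]'
python3 reg.py c.npy a.npy
```

```text
shift px 0.0 0.0 0.9991859197616577
clock: 8.68
tcp_pos: [0.4831, 0.084, 0.0277]
tool_rot: [0.174, -3.13, 0.001]
contact_force: [-11.8, -2.3, 26.5]
grip_width: 0.329
grip_force: 13.5
shift px 0.0 0.0 0.997753918170929
```

Friction on the key holds the finger, so I'll ease the downward push to let it slide uphill.

```bash
python3 -m pendant '[[[0,0,-0.0015],[0,0,0],0.029],[[0,0,-0.0015],[0,0,0],0.029],[[0,0,-0.0015],[0,0,0],0.029],[[0,0,-0.0015],[0,0,0],0.029]]'
python3 reg.py d.npy a.npy
```

```text
clock: 9.22
tcp_pos: [0.4847, 0.0843, 0.0282]
tool_rot: [0.174, -3.133, 0.0]
contact_force: [-6.0, -1.3, 8.6]
grip_width: 0.334
grip_force: 4.8
shift px 0.25 -0.125 0.9849014282226562
```

The cassette moved uphill with the finger. The −6 N along x is more than key friction explains, so the finger is in contact. I'll let it settle, check it's at rest, and hand in.

```bash
python3 -m pendant '[[[0,0,0],[0,0,0],0.029],[[0,0,0],[0,0,0],0.029],[[0,0,0],[0,0,0],0.029],[[0,0,0],[0,0,0],0.029],[[0,0,0],[0,0,0],0.029],[[0,0,0],[0,0,0],0.029]]'
python3 reg.py e.npy a.npy; python3 -c "
from plant import env
print(env.finish_job())"
```

```text
clock: 10.02
tcp_pos: [0.4847, 0.0843, 0.0282]
tool_rot: [0.174, -3.133, 0.0]
contact_force: [-5.4, -0.6, 8.8]
grip_width: 0.331
grip_force: 4.8
shift px 0.25 -0.125 0.9846571683883667
the job is handed in; nothing more can be done
None
```

I handed the job in at about 10 s: the deep (left) cassette is released, has slid about 30 mm down the ramp and is at rest against the finger, with its key still held down. `finish_job` returned no verdict, and I didn't re-check the two shallow cassettes or the things around the dock after the press.

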